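# Change over the locked filter cassette on an aquarium service bench

## Task

First push the red lever of the dock with the cream ceramic rings fully down, to lock that filter in. Then flick the red lever of the dock with the black balls fully up, to release that one, and let go. Leave the lever of the dock with the blue balls as it is.

Things in the scene. Friction and masses are not known exactly. Their poses are not given: they have to be found in the camera images.
- rings_pedal (a point): Centre of the red pedal (40 long, 20 wide, 12 mm thick) on the lock lever of the dock whose clear tray holds cream rings; moves with it. x axis: along the lever to the hinge pin, which lies 85 mm from this point, 50 mm above the table; y: along the pin, level; z: normal to the pedal's top. Tilt of z = lever angle: 0 level = fully down, locked; 0.6 rad = fully up. Starts raised, 0.5 to 0.6.
- black_pedal (a point): The same on the dock with black balls; starts down, 0 to 0.08 rad. All levers: stops at both ends, no spring, hinge friction 0.25 N m (3 N at the pedal) keeps them where left. Steel bar 12 wide, 8 mm high from hinge to pedal; pedal spans 65 to 105 mm from the pin. Hinge cheeks: 38 mm wide over all, 64 mm high, to 10 mm in front of the pin.
- blue_pedal (a point): The same on the dock with blue balls; starts at any angle and must stay so. A pedal swings in an arc about its pin: a straight push may bind, so follow the arc. Pedals all face the robot and look alike. Free space, bare table, under and beside each lever; the next lever is 150 mm or more away.
- rings_dock: Steel dock with the filter cassette of cream rings, bolted down, 220 by 180 mm; all three are alike but for the tray's contents. Origin: centre of its underside; x axis points away from its lever, z up. Hinge pin 130 mm from the origin along -x, cassette's front face at 90 mm, tray rim 103 mm above the table.

How it is judged:
By the outcome, as a careful person would: the job done as asked, in the order asked, and still so for the second after the job is handed in, with the robot touching nothing.
It also fails if it takes over 45 s, if anything falls off the work surface, if the arm or the gripper's body presses on something with over 40 N, if the wrist force passes 120 N, or if a joint passes its speed limit or range.

## Robot

A 6-joint arm with a two-finger parallel gripper is mounted at the origin on the work surface. World frame = base frame: x ahead of the robot, y to its left, z up, the work surface at z = 0. Lengths are in mm, angles in rad, forces in N, time in s.
With the tool pointing down it reaches from about 275 to 750 mm from the base axis. Payload 10.2 kg.
Tool frame: the origin (TCP) lies between the finger pads; the fingertips stand ctrl.tips_ahead ahead of it and the grasp point (between the pads) lies 8 mm behind it (ctrl.tips_ahead is the distance from the TCP to the fingertips, in mm); z points along the fingers, y is the direction in which the jaws open and shut (so a half turn about z gives the same grasp; the last joint's range is limited). The gripper opens to 85 mm and grips with 20 to 120 N. Pads are 22 mm wide; open, the fingers measure 114 mm over their backs; the gripper's body (76 mm by 85 mm) begins 54 mm behind the grasp point. The pads swing forward as they close: fully open they stand 13 mm farther back than shut.
Start: joints at [0.91, 0.313, 1.498, -0, 1.331, -0.223], TCP at [222.586, 475.486, 242.294] pointing down, gripper open.
Joint ranges: [-2.94, 2.94], [-0.97, 2.17], [0.19, 2.56], [-1.23, 4.37], [0.02, 3.11], [-2.88, 2.88]. Speed limits (rad/s): [2.39, 2.39, 3.01, 3.14, 3.14, 3.14].

## Interface

Orientations are given as a unit quaternion [w, x, y, z].
In Python, from rig import ctrl gives the robot as it stands. The module is installed in compiled form; this text tells all that it offers.
- The arm moves only by the tool move_arm, never from a script. Its argument "motion" is a list of rows, each an object with "offset": the shift along the tool's x, y, z in m, a list of three; "angular": the turn, a rotation vector about the tool's x, y, z in degrees, a list of three; "jaw": the finger opening in m, from 0 to 0.0854. In form: [{"offset": [tx, ty, tz], "angular": [ax, ay, az], "jaw": jaw}, ...]. A call has 1 to 5 rows; each row is the pose to reach, as a shift and turn from the pose commanded when the call began, along the tool's axes at that moment; what a row does not reach only later rows make up. A row lasts 1/8 s, in which the tool goes at most 62.5 mm and 10.7 degrees, less where a joint would pass 70% of its speed; a pose out of reach is approached as far as the arm can. A call with a gripper value outside its range is refused whole. The fingers move at their own pace and stop on an object; "squeeze" is the grip in N (left out, the last holds). Time passes only in rows, so rows that repeat a pose let the fingers close. It gives the time, the measured TCP pose, the force and the opening at its end, in the units of the state.
- ctrl.sense(): the state, without advancing time (a new reading comes with each control period).
- ctrl.capture(name): name is "scene" or "top"; returns a dict with "img" (400x640x3 uint8, red, green, blue), "intrinsics" (3x3 intrinsics, pixels), "rvec" (rotation vector, rad) and "tvec" (3), from world to camera coordinates, as OpenCV has them. Camera axes: x right, y down, z forward; pixel columns grow to the right and rows downward; lengths in mm; the calibration is good to about 2 mm. A picture is of the moment at which its call begins. There is no depth.
- ctrl.finish_job(): hands the job in, once; it reports no verdict.
The state is a dict: "time_s": time; "joints": joint angles; "dq": joint speeds; "tau": joint torques, N m; "eef_pos": TCP position; "ee_rot": TCP orientation; "force": force on the tool from outside, world axes, zero at the start; "wrist_torque": the same for the moment, N m; "grip_width": opening from 0.0 (shut) to 1.0 (fully open).
Only numpy, scipy, OpenCV 4.12 (cv2) and the standard library are available. Lean on these libraries where they do the work, as an engineer would, in place of code of your own. Each camera call takes 0.05 s, during which the arm holds its last target. There are 200 camera calls.

## Working session

There is one attempt and no reset: what is moved stays moved. The work goes in short steps, Python scripts to look and compute and a tool call to move; the robot and the scene stay as the last step left them, time stands still between calls to the robot, and variables do not carry over. Pictures are saved under pics/ and viewed, about 8 in all and at most 12, crops included, and the job is handed in when it is done.

Besides the shell and the picture viewer there is one more tool, called after "Emit:" in YAML: its name, and indented under it one key for each argument. move_arm: Moves the arm, as the interface text tells. Its arguments: {"type":"object","properties":{"motion":{"type":"array","items":{"type":"object","properties":{"offset":{"type":"array","items":{"type":"number"}},"angular":{"type":"array","items":{"type":"number"}},"jaw":{"type":"number"}}}},"squeeze":{"type":"number"}},"required":["motion"]}

```bash
mkdir -p pics; python3 - <<'E'
from rig import ctrl
import cv2,numpy as np,pickle
d={}
for n in("scene","top"):
    c=ctrl.capture(n);d[n]=c;cv2.imwrite(f"pics/{n}0.png",c["img"][:,:,::-1])
    R=cv2.Rodrigues(np.array(c["rvec"]))[0];print(n,(-R.T@np.array(c["tvec"]).ravel()).round(),R.round(2).tolist(),np.array(c["intrinsics"]).round().tolist())
pickle.dump(d,open("c0.pkl","wb"))
s=ctrl.sense();print(s,ctrl.tips_ahead)
E
```

```text
scene [1226.   55.  596.] [[-0.12, 0.99, -0.02], [0.65, 0.06, -0.76], [-0.75, -0.1, -0.65]] [[413.0, 0.0, 318.0], [0.0, 413.0, 194.0], [0.0, 0.0, 1.0]]
top [469.  -5. 999.] [[-0.01, -1.0, -0.0], [-0.99, 0.01, -0.15], [0.15, 0.0, -0.99]] [[400.0, 0.0, 318.0], [0.0, 400.0, 200.0], [0.0, 0.0, 1.0]]
{'time_s': 0.1, 'joints': array([ 9.09584607e-01,  3.13385928e-01,  1.49834042e+00, -5.57865409e-06,
        1.33104478e+00, -2.23394292e-01]), 'dq': array([ 3.55577035e-04,  3.48970663e-05, -1.35605857e-03, -6.00399151e-04,
       -1.91683668e-03, -2.38634108e-03]), 'tau': array([ 1.88198544e-03, -4.12903082e+01, -2.60142767e+01, -1.74560419e-04,
        3.01346467e-03, -3.42227554e-05]), 'eef_pos': array([222.45131801, 475.29819106, 241.80425182]), 'ee_rot': array([-2.49758264e-04,  2.17163824e-01,  9.76134994e-01, -5.33693994e-04]), 'force': array([0.56569512, 0.71649713, 0.12682599]), 'wrist_torque': array([0.01170638, 0.02395443, 0.03037706]), 'grip_width': 0.99992765838263} 11.0
```

View pics/scene0.png

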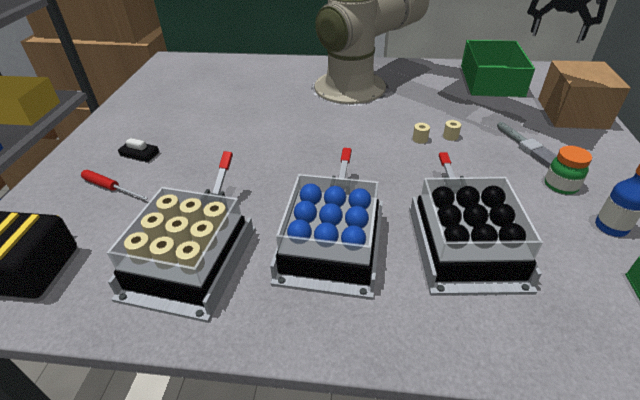

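View pics/top0.png

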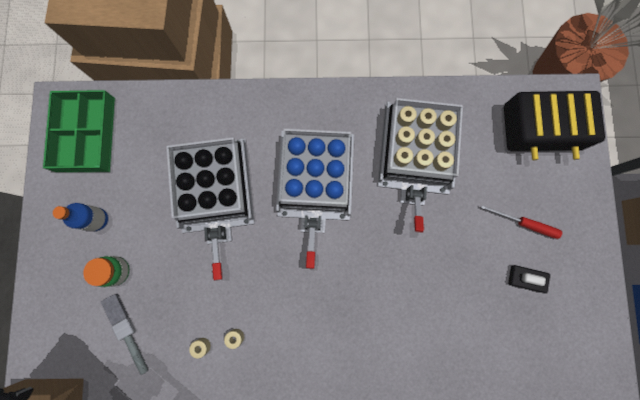

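The scene view shows the rings dock on the left (pedal about 225,160), the blue dock in the middle (346,155) and the black dock on the right (446,158). In the top view their pedals are at (419,224), (311,260) and (217,271).

```bash
cat > h.py <<'E'
import cv2,numpy as np
def cam(c):
    R=cv2.Rodrigues(np.array(c["rvec"],float))[0];t=np.array(c["tvec"],float).ravel()
    return np.array(c["intrinsics"],float),R,t,-R.T@t
def ray(c,p):
    K,R,t,C=cam(c);d=R.T@np.linalg.inv(K)@np.array([p[0],p[1],1.]);return C,d/np.linalg.norm(d)
def onz(c,p,z):
    C,d=ray(c,p);return C+d*(z-C[2])/d[2]
def tri(c1,p1,c2,p2):
    P=[np.c_[K@R,K@t] for K,R,t,_ in(cam(c1),cam(c2))]
    X=cv2.triangulatePoints(*P,np.array(p1,float),np.array(p2,float)).ravel();X=X[:3]/X[3]
    C1,d1=ray(c1,p1);C2,d2=ray(c2,p2);n=np.cross(d1,d2);return X,abs((C2-C1)@n/np.linalg.norm(n))
def proj(c,X):
    return cv2.projectPoints(np.array(X,float).reshape(-1,1,3),np.array(c["rvec"],float),np.array(c["tvec"],float),np.array(c["intrinsics"],float),None)[0].reshape(-1,2)
def reds(c):
    h=cv2.cvtColor(c["img"],cv2.COLOR_RGB2HSV);m=((h[...,0]<6)|(h[...,0]>174))&(h[...,1]>150)&(h[...,2]>70)
    n,l,s,ce=cv2.connectedComponentsWithStats(m.astype(np.uint8))
    out=[]
    for i in range(1,n):
        if s[i,4]>40:
            p=np.argwhere(l==i)[:,::-1].astype(np.float32);out.append((ce[i],s[i],cv2.minAreaRect(p)))
    return out
E
python3 - <<'E'
import pickle,cv2,numpy as np
from h import *
d=pickle.load(open("c0.pkl","rb"))
for n in d:
    for ce,s,r in reds(d[n]): print(n,ce.round(1),s,np.round(r[0],1),np.round(r[1],1),round(r[2]))
R={"rings":0,"blue":0,"black":0}
a=cv2.resize(d["top"]["img"][185:290,180:440],None,fx=3,fy=3,interpolation=cv2.INTER_CUBIC)
b=cv2.resize(d["scene"]["img"][140:215,200:460],None,fx=3,fy=3,interpolation=cv2.INTER_CUBIC)
cv2.imwrite("pics/z0.png",np.vstack([a,b])[:,:,::-1])
E
```

```text
scene [345.6 153.7] [341 148  10  13 101] [345.6 153.6] [ 8.2 12.2] 9
scene [225.4 159.6] [219 152  13  17 148] [225.4 159.4] [ 9.  16.8] 17
scene [444.  157.8] [439 153  12  12  96] [444.2 157.6] [12.   8.9] 72
scene [ 98.3 179.3] [ 81 170  37  20 346] [ 98.6 179.4] [37.5 10. ] 22
top [418.5 223.3] [415 216   8  16 119] [418.5 223.5] [15.  7.] 90
top [540.8 227.7] [520 217  42  21 388] [540.7 227.9] [42.4  9.5] 18
top [310.  259.5] [306 252   9  16 125] [310.  259.5] [ 7.6 15.7] 6
top [216.6 271. ] [213 263   9  17 130] [217. 271.] [16.  8.] 90
```

View pics/z0.png

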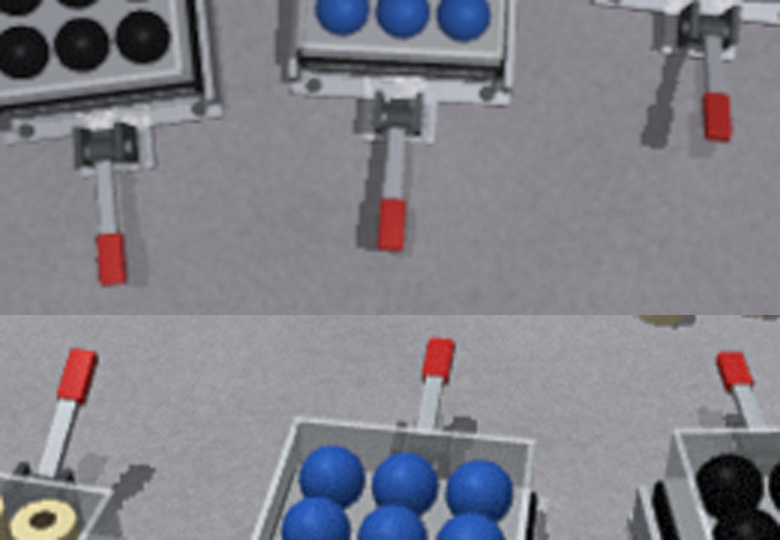

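The crop shows the pedals unobstructed in both views. Hinge centres in the top view are near black (215.7,234), blue (312.3,223.3) and rings (416,194.3).

```bash
python3 - <<'E'
import pickle
from h import *
d=pickle.load(open("c0.pkl","rb"));S,T=d["scene"],d["top"]
for n,s,t,hg in(("rings",(225.4,159.6),(418.5,223.3),(416,194.3)),("blue",(345.6,153.7),(310,259.5),(312.3,223.3)),("black",(444,157.8),(216.6,271),(215.7,234))):
    X,g=tri(S,s,T,t);H=onz(T,hg,57);v=H[:2]-X[:2]
    L=np.linalg.norm(v);print(n,X.round(1),"gap",g.round(1),"hinge",H.round(1),"hor",L.round(1),"yaw",np.degrees(np.arctan2(v[1],v[0])).round(1),"tilt",np.arctan2(X[2]-50,L).round(3),"dist",np.hypot(L,X[2]-50).round(1),"r",np.linalg.norm(X[:2]).round())
# dock yaw and side check from tray rim at z=103 (bright thin quads) - balls/rings centroids at grid
hsv=cv2.cvtColor(T["img"],cv2.COLOR_RGB2HSV)
E
```

```text
rings [ 549.7 -229.8   93.5] gap 0.7 hinge [ 622.2 -236.    57. ] hor 72.8 yaw -4.9 tilt 0.539 dist 84.8 r 596.0
blue [471.6  17.4  69.3] gap 0.9 hinge [556.1  12.   57. ] hor 84.7 yaw -3.7 tilt 0.224 dist 86.8 r 472.0
black [447.9 235.3  55. ] gap 1.1 hinge [533.8 239.7  57. ] hor 86.1 yaw 2.9 tilt 0.058 dist 86.2 r 506.0
```

```bash
cat >> h.py <<'E'
from scipy.spatial.transform import Rotation as Ro
def toolR(yaw,tilt=0):
    "tool z down, x along -lever axis; tilt = lever angle followed"
    l=np.array([np.cos(yaw),np.sin(yaw),0]);y=np.array([-l[1],l[0],0])
    return Ro.from_rotvec(y*tilt)*Ro.from_matrix(np.c_[-l,y,[0,0,-1]])
def cmd(p0,R0,p1,R1,name=""):
    print(name,"offset",(R0.inv().apply(np.array(p1)-p0)/1000).round(4),"ang",np.degrees((R0.inv()*R1).as_rotvec()).round(1))
def pose(s):
    q=s["ee_rot"];return np.array(s["eef_pos"]),Ro.from_quat([q[1],q[2],q[3],q[0]])
E
python3 - <<'E'
import pickle
from h import *
from rig import ctrl
d=pickle.load(open("c0.pkl","rb"));T=d["top"];h=cv2.cvtColor(T["img"],cv2.COLOR_RGB2HSV)
H,S,V=h[...,0],h[...,1].astype(int),h[...,2]
for n,m,b in(("black",V<45,(172,145,236,212)),("blue",(H>100)&(H<130)&(S>120),(280,132,350,203)),("rings",(H>12)&(H<35)&(S>50)&(V>90),(388,103,460,170))):
    w=np.zeros_like(V);w[b[1]:b[3],b[0]:b[2]]=m[b[1]:b[3],b[0]:b[2]]
    k,l,s,ce=cv2.connectedComponentsWithStats(w);c=[ce[i] for i in range(1,k) if s[i,4]>60 and s[i,4]<400]
    P=np.array([onz(T,p,70)[:2] for p in c]);ctr=P.mean(0)
    a=[np.degrees(np.arctan2(*(q-p)[::-1])) for p in P for q in P if 30<np.linalg.norm(q-p)<170]
    # yaw modulo 90 among aligned pairs
    a=np.array(a);r=(a+45)%90-45;r=r[abs(r)<15]
    print(n,len(c),ctr.round(1),"yaw",np.median(r).round(1),r.std().round(1))
p,R=pose(ctrl.sense());print(np.degrees(R.as_euler("xyz")).round(1))
cmd(p,R,[543,-229,150],toolR(np.radians(-5)),"rings hover")
E
```

```text
black 9 [664.7 265.2] yaw 6.6 0.3
blue 9 [688.3   4. ] yaw -3.7 0.1
rings 9 [ 760.9 -263.2] yaw -7.4 0.3
[-179.9   -0.   154.9]
rings hover offset [-0.5889 -0.5019  0.0922] ang [ -0.1  -0.  -20.1]
```

Levers and dock yaws agree to within a few degrees. Distances to the pins (85–87 mm) and heights also check out. Moving above the rings pedal with the jaws shut.

Emit:
move_arm:
  motion:
    - {"offset": [-0.589, -0.502, 0.02], "angular": [0, 0, -22], "jaw": 0}
    - {"offset": [-0.589, -0.502, 0.02], "angular": [0, 0, -22], "jaw": 0}
    - {"offset": [-0.589, -0.502, 0.02], "angular": [0, 0, -22], "jaw": 0}
    - {"offset": [-0.589, -0.502, 0.02], "angular": [0, 0, -22], "jaw": 0}
    - {"offset": [-0.589, -0.502, 0.02], "angular": [0, 0, -22], "jaw": 0}
  squeeze: 30

```text
time_s: 0.72
eef_pos: [347.3, 202.1, 234.7]
ee_rot: [0.0, 0.027, 1.0, 0.0]
force: [0.4, 1.7, 0.3]
grip_width: 0.003
```

```bash
python3 - <<'E'
from h import *
from rig import ctrl
s=ctrl.sense();p,R=pose(s);print(p,s["time_s"],ctrl.tips_ahead,s["grip_width"])
cmd(p,R,[545,-229,150],toolR(np.radians(-7.4)))
E
```

```text
[347.25203257 202.12054606 234.65160081] 0.725 11.0 0.00314132409604811
 offset [-0.2205 -0.4199  0.0847] ang [0.  0.  4.3]
```

Emit:
move_arm:
  motion:
    - {"offset": [-0.22, -0.42, 0.04], "angular": [0, 0, 4.3], "jaw": 0}
    - {"offset": [-0.22, -0.42, 0.04], "angular": [0, 0, 4.3], "jaw": 0}
    - {"offset": [-0.22, -0.42, 0.04], "angular": [0, 0, 4.3], "jaw": 0}
    - {"offset": [-0.22, -0.42, 0.04], "angular": [0, 0, 4.3], "jaw": 0}
    - {"offset": [-0.22, -0.42, 0.04], "angular": [0, 0, 4.3], "jaw": 0}

```text
time_s: 1.35
eef_pos: [476.8, -81.4, 208.2]
ee_rot: [-0.0, 0.065, 0.998, 0.0]
force: [1.5, -0.9, 0.2]
grip_width: 0.003
```

```bash
python3 - <<'E'
from h import *
from rig import ctrl
s=ctrl.sense();p,R=pose(s);print(p)
cmd(p,R,[545,-229,140],toolR(np.radians(-7.4)))
E
```

```text
[476.80617987 -81.35221866 208.18856959]
 offset [-0.0867 -0.1376  0.0682] ang [ 0. -0. -0.]
```

Emit:
move_arm:
  motion:
    - {"offset": [-0.087, -0.138, 0.04], "angular": [0, 0, 0], "jaw": 0}
    - {"offset": [-0.087, -0.138, 0.06], "angular": [0, 0, 0], "jaw": 0}
    - {"offset": [-0.087, -0.138, 0.068], "angular": [0, 0, 0], "jaw": 0}
    - {"offset": [-0.087, -0.138, 0.068], "angular": [0, 0, 0], "jaw": 0}

```text
time_s: 1.85
eef_pos: [544.2, -229.1, 137.1]
ee_rot: [-0.002, 0.066, 0.998, 0.001]
force: [0.5, 0.5, 0.3]
grip_width: -0.001
```

```bash
python3 - <<'E'
from h import *
from rig import ctrl
s=ctrl.sense();p,R=pose(s);print(p,s["force"])
out=[]
for n,b in(("scene",(130,90,330,230)),("top",(340,120,490,260))):
    c=ctrl.capture(n);out.append(cv2.resize(c["img"][b[1]:b[3],b[0]:b[2]],None,fx=3 if n=="top" else 2,fy=3 if n=="top" else 2))
    print(n,proj(c,[p+[0,0,-11]]),[r[0].round(1) for r in reds(c)])
h=max(o.shape[0] for o in out)
cv2.imwrite("pics/a1.png",np.hstack([cv2.copyMakeBorder(o,0,h-o.shape[0],0,0,0) for o in out])[:,:800,::-1])
E
```

```text
[ 544.21060675 -229.13467141  137.14638538] [0.46386947 0.50123546 0.25740783]
scene [[223.98856204 145.1221008 ]] [array([345.7, 153.7]), array([225.4, 159.9]), array([444. , 157.4]), array([ 98.3, 179.2])]
top [[422.13283771 224.38861984]] [array([540.5, 227.6]), array([310.2, 259.7]), array([216.6, 271. ])]
```

View pics/a1.png

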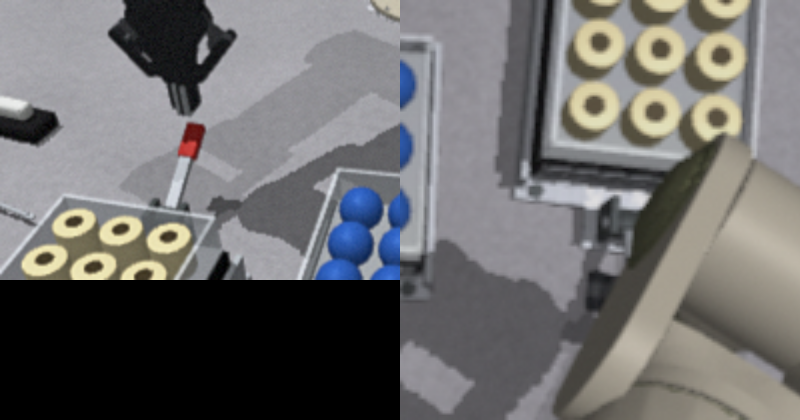

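The fingertip, at (224,145) in the scene view, is right above the rings pedal at (225,160). Pressing down along the arc.

Emit:
move_arm:
  motion:
    - {"offset": [-0.006, 0, 0.02], "angular": [0, 0, 0], "jaw": 0}
    - {"offset": [-0.005, 0, 0.03], "angular": [0, 0, 0], "jaw": 0}
    - {"offset": [-0.003, 0, 0.038], "angular": [0, 0, 0], "jaw": 0}
    - {"offset": [-0.001, 0, 0.046], "angular": [0, 0, 0], "jaw": 0}
    - {"offset": [0.001, 0, 0.053], "angular": [0, 0, 0], "jaw": 0}

```text
time_s: 2.58
eef_pos: [543.7, -227.1, 87.2]
ee_rot: [-0.0, 0.064, 0.998, -0.0]
force: [-1.0, 0.3, 3.3]
grip_width: 0.002
```

Emit:
move_arm:
  motion:
    - {"offset": [0.001, 0, 0.006], "angular": [0, 0, 0], "jaw": 0}
    - {"offset": [0.002, 0, 0.012], "angular": [0, 0, 0], "jaw": 0}
    - {"offset": [0.002, 0, 0.017], "angular": [0, 0, 0], "jaw": 0}
    - {"offset": [0.003, 0, 0.02], "angular": [0, 0, 0], "jaw": 0}
    - {"offset": [0.003, 0, 0.02], "angular": [0, 0, 0], "jaw": 0}

```text
time_s: 3.2
eef_pos: [540.9, -226.8, 67.2]
ee_rot: [-0.0, 0.064, 0.998, 0.0]
force: [-0.6, 0.7, 0.1]
grip_width: -0.001
```

Emit:
move_arm:
  motion:
    - {"offset": [0, 0, 0.001], "angular": [0, 0, 0], "jaw": 0}
    - {"offset": [0, 0, 0.002], "angular": [0, 0, 0], "jaw": 0}
    - {"offset": [0, 0, 0.002], "angular": [0, 0, 0], "jaw": 0}

```text
time_s: 3.58
eef_pos: [541.0, -226.8, 66.9]
ee_rot: [0.0, 0.064, 0.998, -0.0]
force: [-4.6, 1.8, 12.9]
grip_width: -0.002
```

Emit:
move_arm:
  motion:
    - {"offset": [0, 0, 0.001], "angular": [0, 0, 0], "jaw": 0}
    - {"offset": [0, 0, 0.002], "angular": [0, 0, 0], "jaw": 0}
    - {"offset": [0, 0, 0.002], "angular": [0, 0, 0], "jaw": 0}

```text
time_s: 3.95
eef_pos: [541.1, -226.9, 66.6]
ee_rot: [0.0, 0.064, 0.998, -0.0]
force: [-11.0, 4.9, 28.2]
grip_width: -0.002
```

28 N on the tip with no further travel, so the lever is on its stop. Lifting off.

Emit:
move_arm:
  motion:
    - {"offset": [0, 0, -0.03], "angular": [0, 0, 0], "jaw": 0}
    - {"offset": [0, 0, -0.08], "angular": [0, 0, 0], "jaw": 0}
    - {"offset": [0, 0, -0.12], "angular": [0, 0, 0], "jaw": 0}
    - {"offset": [0.05, 0.03, -0.13], "angular": [0, 0, 0], "jaw": 0.04}
    - {"offset": [0.09, 0.09, -0.13], "angular": [0, 0, 0], "jaw": 0.05}

```text
time_s: 4.58
eef_pos: [466.4, -134.4, 194.1]
ee_rot: [0.001, 0.066, 0.998, -0.0]
force: [1.3, 0.5, -0.0]
grip_width: 0.418
```

```bash
python3 - <<'E'
from h import *
from rig import ctrl
s=ctrl.sense();p,R=pose(s);print(p)
cmd(p,R,[448,236,180],toolR(np.radians(6.6)))
E
```

```text
[ 466.38094429 -134.35995926  194.09244142]
 offset [0.0667 0.3648 0.0138] ang [ -0.    0.1 -14.1]
```

Emit:
move_arm:
  motion:
    - {"offset": [0.067, 0.365, 0.01], "angular": [0, 0, -14], "jaw": 0.05}
    - {"offset": [0.067, 0.365, 0.01], "angular": [0, 0, -14], "jaw": 0.05}
    - {"offset": [0.067, 0.365, 0.01], "angular": [0, 0, -14], "jaw": 0.05}
    - {"offset": [0.067, 0.365, 0.01], "angular": [0, 0, -14], "jaw": 0.05}
    - {"offset": [0.067, 0.365, 0.01], "angular": [0, 0, -14], "jaw": 0.05}

```text
time_s: 5.2
eef_pos: [450.7, 179.3, 185.2]
ee_rot: [0.0, -0.058, 0.998, -0.0]
force: [0.3, -1.0, -0.2]
grip_width: 0.588
```

```bash
python3 - <<'E'
from h import *
from rig import ctrl
s=ctrl.sense();p,R=pose(s);print(p)
cmd(p,R,[448,236,110],toolR(np.radians(6.6)))
S=ctrl.capture("scene");T=ctrl.capture("top")
print([r[0].round(1) for r in reds(S)],[r[0].round(1) for r in reds(T)])
for a in reds(S):
  for b in reds(T):
    X,g=tri(S,a[0],T,b[0])
    if g<4 and 20<X[2]<120: print(X.round(1),g.round(1))
E
```

```text
[450.65415674 179.3493894  185.18144954]
 offset [-0.0039  0.0566  0.0752] ang [-0.  0.  0.]
[array([345.6, 153.7]), array([444.1, 157.8]), array([231.1, 172.1]), array([ 98.2, 179.2])] [array([540.7, 227.7]), array([413.7, 229.7]), array([310. , 259.5])]
[471.6  17.5  69.4] 0.9
[ 538.2 -227.8   52. ] 0.2
```

The rings pedal now triangulates to (538,−228,52), so it is level, and the blue pedal has not moved. Descending on the black pedal with the jaws open 50 mm.

Emit:
move_arm:
  motion:
    - {"offset": [-0.004, 0.056, 0.03], "angular": [0, 0, 0], "jaw": 0.05}
    - {"offset": [-0.004, 0.056, 0.075], "angular": [0, 0, 0], "jaw": 0.05}
    - {"offset": [-0.004, 0.056, 0.085], "angular": [0, 0, 0], "jaw": 0.05}
    - {"offset": [-0.004, 0.056, 0.085], "angular": [0, 0, 0], "jaw": 0.05}

```text
time_s: 5.8
eef_pos: [449.1, 232.8, 100.6]
ee_rot: [-0.0, -0.057, 0.998, -0.0]
force: [1.4, 0.4, -0.4]
grip_width: 0.587
```

```bash
python3 - <<'E'
from h import *
from rig import ctrl
s=ctrl.sense();p,R=pose(s);print(p)
cmd(p,R,[448,236,46],toolR(np.radians(6.6)))
S=ctrl.capture("scene");cv2.imwrite("pics/b1.png",cv2.resize(S["img"][80:220,370:530],None,fx=4,fy=4)[:,:,::-1])
E
```

```text
[449.06808187 232.79998648 100.61796081]
 offset [0.0007 0.0033 0.0546] ang [-0. -0. -0.]
```

View pics/b1.png

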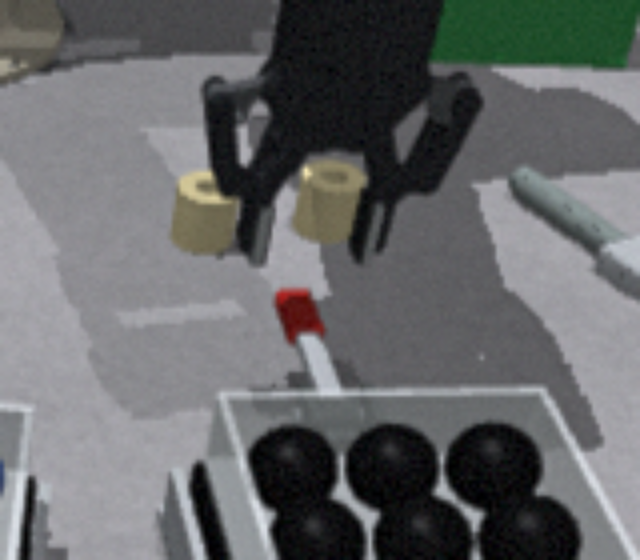

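The open pads (about 255 and 365 in the crop) straddle the pedal at (300,315). Going down and gripping lightly.

Emit:
move_arm:
  motion:
    - {"offset": [0.001, 0.002, 0.03], "angular": [0, 0, 0], "jaw": 0.05}
    - {"offset": [0.001, 0.002, 0.054], "angular": [0, 0, 0], "jaw": 0.05}
    - {"offset": [0.001, 0.002, 0.054], "angular": [0, 0, 0], "jaw": 0.04}
    - {"offset": [0.001, 0.002, 0.054], "angular": [0, 0, 0], "jaw": 0.03}
    - {"offset": [0.001, 0.002, 0.054], "angular": [0, 0, 0], "jaw": 0.015}
  squeeze: 30

```text
time_s: 6.48
eef_pos: [448.2, 236.1, 47.6]
ee_rot: [0.002, -0.057, 0.998, 0.001]
force: [-1.3, 3.3, 2.0]
grip_width: 0.226
```

Emit:
move_arm:
  motion:
    - {"offset": [0, 0, 0], "angular": [0, 0, 0], "jaw": 0.012}
    - {"offset": [0, 0, 0], "angular": [0, 0, 0], "jaw": 0.01}
    - {"offset": [0, 0, 0], "angular": [0, 0, 0], "jaw": 0.01}

```text
time_s: 6.85
eef_pos: [448.3, 236.1, 47.4]
ee_rot: [0.002, -0.058, 0.998, 0.001]
force: [-1.0, 5.5, 3.8]
grip_width: 0.228
```

```bash
python3 - <<'E'
from h import *
from rig import ctrl
s=ctrl.sense();p,R=pose(s);print(p,s["force"],s["grip_width"]*85.4)
y=np.radians(6.6);l=np.array([np.cos(y),np.sin(y),0])
# pin at 85 from pedal centre; pedal centre x,y measured in two views
pin=np.array([447.9,235.3,50])+85*l; pin[2]=50
pin-=l*l.dot([0,0,0])
print(pin)
ax=np.array([-l[1],l[0],0])
for t in np.arange(.1,.71,.1):
    Q=Ro.from_rotvec(ax*t); cmd(p,R,pin+Q.apply(p-pin),Q*R,f"{t:.1f}")
E
```

```text
[448.27120367 236.08658007  47.42662739] [-0.97074725  5.51963463  3.84650768] 19.435154789154588
[532.33668508 245.06965779  50.        ]
0.1 offset [-0.0002  0.     -0.0085] ang [-0.   5.7  0. ]
0.2 offset [-0.0012  0.     -0.0168] ang [-0.  11.5  0. ]
0.3 offset [-0.0031  0.     -0.0251] ang [-0.  17.2  0. ]
0.4 offset [-0.0058  0.     -0.0331] ang [-0.  22.9  0. ]
0.5 offset [-0.0092  0.0001 -0.0408] ang [-0.  28.6  0. ]
0.6 offset [-0.0135  0.0001 -0.0481] ang [-0.  34.4  0. ]
0.7 offset [-0.0184  0.0001 -0.055 ] ang [-0.  40.1  0.1]
```

The jaws closed on the pedal at 19–20 mm, matching its width. Following the arc upward.

Emit:
move_arm:
  motion:
    - {"offset": [0, 0, -0.0085], "angular": [0, 5.7, 0], "jaw": 0.01}
    - {"offset": [-0.0012, 0, -0.0168], "angular": [0, 11.5, 0], "jaw": 0.01}
    - {"offset": [-0.0031, 0, -0.0251], "angular": [0, 17.2, 0], "jaw": 0.01}
    - {"offset": [-0.0058, 0, -0.0331], "angular": [0, 22.9, 0], "jaw": 0.01}
    - {"offset": [-0.0058, 0, -0.0331], "angular": [0, 22.9, 0], "jaw": 0.01}

```text
time_s: 7.48
eef_pos: [453.7, 236.7, 80.2]
ee_rot: [-0.199, -0.056, 0.978, -0.011]
force: [-1.0, 4.8, 5.5]
grip_width: 0.229
```

```bash
python3 - <<'E'
from h import *
from rig import ctrl
s=ctrl.sense();p,R=pose(s);print(p,s["force"],s["grip_width"]*85.4)
S=ctrl.capture("scene");print([r[0].round(1) for r in reds(S)])
ax=R.apply([0,1,0]);pin=np.array([532.3,245.1,50])
for t in np.arange(.1,.36,.05):
    Q=Ro.from_rotvec(ax*t); cmd(p,R,pin+Q.apply(p-pin),Q*R,f"{t:.2f}")
E
```

```text
[453.7423098  236.73704234  80.20057608] [-0.99687332  4.84565072  5.54150281] 19.571072602653604
[array([449.2, 150. ]), array([345.6, 153.7]), array([231., 172.]), array([ 98.2, 179.2])]
0.10 offset [-0.0001 -0.     -0.0085] ang [ 0.   5.7 -0. ]
0.15 offset [-0.0005 -0.     -0.0127] ang [0.  8.6 0. ]
0.20 offset [-0.0011 -0.     -0.0169] ang [ 0.  11.5  0. ]
0.25 offset [-0.0019 -0.     -0.021 ] ang [ 0.  14.3  0. ]
0.30 offset [-0.0029  0.     -0.0251] ang [ 0.  17.2 -0. ]
0.35 offset [-0.0041 -0.     -0.0292] ang [-0.  20.1 -0. ]
```

Emit:
move_arm:
  motion:
    - {"offset": [0, 0, -0.0085], "angular": [0, 5.7, 0], "jaw": 0.01}
    - {"offset": [-0.0005, 0, -0.0127], "angular": [0, 8.6, 0], "jaw": 0.01}
    - {"offset": [-0.0011, 0, -0.0169], "angular": [0, 11.5, 0], "jaw": 0.01}
    - {"offset": [-0.0011, 0, -0.0169], "angular": [0, 11.5, 0], "jaw": 0.01}

```text
time_s: 8.02
eef_pos: [460.3, 237.5, 94.2]
ee_rot: [-0.296, -0.055, 0.953, -0.016]
force: [-3.4, 5.6, -2.9]
grip_width: 0.224
```

Emit:
move_arm:
  motion:
    - {"offset": [0, 0, -0.002], "angular": [0, 1.2, 0], "jaw": 0.01}
    - {"offset": [0, 0, -0.004], "angular": [0, 2.4, 0], "jaw": 0.01}
    - {"offset": [0, 0, -0.004], "angular": [0, 2.4, 0], "jaw": 0.01}

```text
time_s: 8.4
eef_pos: [460.6, 237.6, 95.6]
ee_rot: [-0.319, -0.055, 0.946, -0.018]
force: [-12.5, 3.2, -17.4]
grip_width: 0.224
```

The force rises to about 21 N with almost no further travel, so the lever is at the upper stop (about 0.6 rad travelled about the pin). Opening.

Emit:
move_arm:
  motion:
    - {"offset": [0, 0, 0], "angular": [0, 0, 0], "jaw": 0.03}
    - {"offset": [0, 0, 0], "angular": [0, 0, 0], "jaw": 0.05}
    - {"offset": [0, 0, 0], "angular": [0, 0, 0], "jaw": 0.055}
    - {"offset": [0, 0, -0.03], "angular": [0, 0, 0], "jaw": 0.055}
    - {"offset": [0, 0, -0.07], "angular": [0, 0, 0], "jaw": 0.055}

```text
time_s: 9.02
eef_pos: [504.8, 241.9, 154.5]
ee_rot: [-0.316, -0.055, 0.947, -0.018]
force: [0.6, 0.1, 0.7]
grip_width: 0.649
```

Emit:
move_arm:
  motion:
    - {"offset": [0, 0, -0.05], "angular": [0, -8, 0], "jaw": 0.055}
    - {"offset": [0.05, 0, -0.08], "angular": [0, -18, 0], "jaw": 0.055}
    - {"offset": [0.11, 0, -0.08], "angular": [0, -28, 0], "jaw": 0.055}
    - {"offset": [0.17, 0, -0.06], "angular": [0, -35, 0], "jaw": 0.055}
    - {"offset": [0.2, 0, -0.06], "angular": [0, -35, 0], "jaw": 0.055}

```text
time_s: 9.65
eef_pos: [377.0, 227.1, 322.6]
ee_rot: [-0.015, -0.058, 0.998, -0.001]
force: [0.5, -0.2, 1.3]
grip_width: 0.646
```

```bash
python3 - <<'E'
from h import *
from rig import ctrl
S=ctrl.capture("scene");T=ctrl.capture("top");print(ctrl.sense()["force"])
for a in reds(S):
  for b in reds(T):
    X,g=tri(S,a[0],T,b[0])
    if g<4 and 20<X[2]<120: print(X.round(1),g.round(1),a[0].round(1),b[0].round(1))
cv2.imwrite("pics/e.png",np.vstack([cv2.resize(S["img"][100:260,80:560],None,fx=1.6,fy=1.6),cv2.resize(T["img"][130:330,120:600],None,fx=1.6,fy=1.6)])[:,:,::-1])
E
```

```text
[ 0.91307174 -0.10079112  0.62143532]
[463.3 237.1 100.6] 0.3 [449.6 144.5] [210.9 264.5]
[471.8  17.5  69.3] 0.7 [345.7 153.7] [310.  259.4]
[ 538.2 -227.9   52.1] 0.5 [231.  172.1] [413.7 229.7]
```

View pics/e.png

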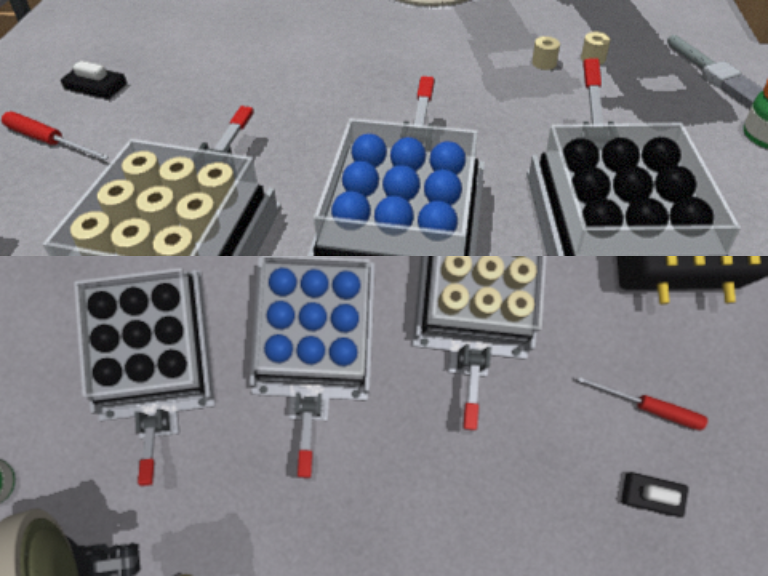

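The final view shows the black pedal raised (z 100.6, about 0.6 rad), the rings pedal level (z 52) and blue unchanged at (471.8,17.5,69.3). The gripper is clear of everything, so I'm handing in.

```bash
python3 -c "
from rig import ctrl
print(ctrl.finish_job())"
```

```text
the job is handed in; nothing more can be done
None
```

I pushed the rings lever fully down first, then raised the black-balls lever fully up, let go and handed the job in at about 10 s. `finish_job` gave no verdict.

- **Rings lever:** I pushed it down along its arc with the closed fingertips until it stopped. The force rose to 28 N with no further travel. The pedal's height fell from 93.5 to 52 mm, which is level.
- **Black lever:** I gripped the pedal lightly and followed its arc up until the force rose to about 21 N at the stop, then opened the jaws and backed off. Its height went from 55 to 100.6 mm, about 0.6 rad, and it stayed there after release.
- **Blue lever:** it did not move; its position before and after agrees to within 0.2 mm.
- **Robot at the end:** it stood clear of everything, with only about 1 N of sensor noise.

One check disagreed: the dock yaw from the ball and ring grids differed by 2.5 to 4° from the yaw of the line from pedal to hinge on the rings and black docks. I used the grid value, and both levers still reached their stops without binding.

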